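Refit the feeder control knob and hold it pressed

ROBOT

A 6-joint arm with a two-finger parallel gripper is mounted at the origin on the work surface. World frame = base frame: x ahead of the robot, y to its left, z up, the work surface at z = 0. Lengths are in mm, angles in rad, forces in N, time in s.
With the tool pointing down it reaches from about 350 to 725 mm from the base axis. Payload 6 kg.
Tool frame: the origin (TCP) lies midway between the tips of the shut fingers; the grasp point (between the pads) lies 19 mm behind it; z points along the fingers, y is the line along which they close (so a half turn about z gives the same grasp; the last joint's range is limited). The gripper opens to 85 mm and grips with 20 to 120 N. Pads are 22 mm wide; open, the fingers measure 114 mm over their backs; the gripper's body (76 mm by 85 mm) begins 54 mm behind the grasp point. The pads swing forward as they close: fully open they stand 13 mm farther back than shut.
Start: joints at [1.622, 0.04, 0.085, 0, -1.615, -0.334], TCP at [167.401, 576.148, 200.661] pointing down, gripper open.
Joint ranges: [-2.56, 2.56], [-1.29, 2.01], [-1.08, 1.49], [-3.29, 1.98], [-2.81, -0.18], [-2.99, 2.99]. Speed limits (rad/s): [2.57, 2.57, 3.01, 3.14, 3.14, 3.14].

INTERFACE

Orientations are given as a rotation vector (axis times angle).
In Python, from plant import monitor, vision, ticket gives the robot as it stands.
- The arm moves only by the tool carry_out, never from a script. Its argument "series" is a list of rows, each an object of numbers: "x", "y", "z": the shift along the tool's x, y, z in cm; "wx", "wy", "wz": the turn, a rotation vector about the tool's x, y, z in rad. A call has 1 to 12 rows; each row is the pose to reach, as a shift and turn from the pose commanded when the call began, along the tool's axes at that moment; what a row does not reach only later rows make up. A row lasts 1/8 s, in which the tool goes at most 62.5 mm and 10.7 degrees, less where a joint would pass 70% of its speed; a pose out of reach is approached as far as the arm can. A call with a gripper value outside its range is refused whole. "hand" is the opening, from 0 (shut) to 1 (fully open), set as the call begins (left out, the last holds). The fingers move at their own pace and stop on an object; the grip force is fixed at half the most. Time passes only in rows, so rows that repeat a pose let the fingers close. It gives the time, the measured TCP pose, the force, the opening and the grip force at its end, in the units of the state.
- monitor.get_state(): the state, without advancing time (a new reading comes with each control period).
- vision.grab_frame(name): name is "scene" or "top" or "wrist"; returns a dict with "color" (400x640x3 uint8, red, green, blue), "fx", "fy", "cx", "cy" (pixels), "rvec" (rotation vector, rad) and "tvec" (3), from world to camera coordinates, as OpenCV has them. Camera axes: x right, y down, z forward; pixel columns grow to the right and rows downward; lengths in mm; the calibration is good to about 2 mm. A picture is of the moment at which its call begins. There is no depth.
- ticket.finish_job(): hands the job in; it is judged then, once.
The state is a dict: "time_s": time; "qpos": joint angles; "qvel": joint speeds; "tau": joint torques, N m; "position": TCP position; "orientation": TCP orientation; "force": force on the tool from outside, world axes, zero at the start; "moment": the same for the moment, N m; "gripper_width": opening from 0.0 (shut) to 1.0 (fully open); "grip_force": force on a finger pad.
Only numpy, scipy, OpenCV 4.12 (cv2) and the standard library are available. Lean on these libraries where they do the work, as an engineer would, in place of code of your own. Each camera call takes 0.05 s, during which the arm holds its last target. There are 200 camera calls.

TASK

First give the bare shaft of the parts feeder's control a squirt of cleaner: press the red cap of the clamped spray can all the way down and let it spring back up. Then take the loose black knob from the scale, turn it so that its key flat matches the flat of the D-shaft, push it fully home on the shaft and press on until the sprung shaft is right down. Finish while still holding the knob pressed down with the gripper, and leave the other things on the table where they are.

Things in the scene. Friction and masses are not known exactly. Their poses are not given: they have to be found in the camera images.
- knob: Loose black control knob, about 70 g, standing bore-down on the scale pan. Origin: centre of its underside, on the bore axis. An upright bar 56 mm long (its x), 24 mm wide (its y; grip it across these two flat faces), 42 mm tall (its z, up), with a thin silver skirt 5 mm high at its foot that reaches 24 mm to either side (y). A white pointer stripe marks the +x end.
- knob_bore (a point): Mouth of the knob's bore, centre of its underside, axes as the knob's. The bore is 18 mm deep and D-shaped: 16 mm across, with the key flat on the +x side (the end with the white pointer), 4 mm from the axis. About 1 mm clearance all round on the shaft.
- shaft_tip (a point): Centre of the top end of the bare upright brass D-shaft: 14 mm diameter, standing 30 mm above the control box, 2 mm bevel round the tip, flat on its +x side 3 mm from the axis. z is up, x points out of the flat. The knob fits when its x points the same way as this x (white pointer over the dial's white line); seated, the knob's underside lies 18 mm below this point.
- dial (a joint): Turn of the D-shaft with the black dial disc (84 mm wide, 3 mm thick) round its foot, rad about the vertical, 0 when the shaft's x is along the control box's x. A white line on the dial lies on the side of the shaft's flat. It turns only against stiff friction (0.4 N m); it need not be turned.
- feeder: Fixed grey feeder control box, 150 (x) x 130 (y) x 70 mm, that carries the dial and shaft at the middle of its top. Origin: centre of its underside. A steel feeder bowl, 200 mm wide and 105 mm tall, stands on its far side, centred 205 mm along x and -30 mm along y.
- shaft (a joint): How far the D-shaft is pushed down into the box: 0 up, 0.005 (m) fully down at its stop. It is sprung: starts to move at 4 N, 8 N at the stop. At the stop a seated knob's underside is still 4 mm clear of the dial.
- spray_cap (a joint): How far the red cap of the spray can is pressed: 0 up, 0.006 (m) fully down. It is sprung: starts to move at about 2 N, 6 N fully down, and comes up by itself.
- spray_cap_top (a point): Centre of the top of the red spray cap (22 mm wide, about 169 mm above the table). The blue can, 52 mm wide, is clamped on a fixed stand beside the control box (on the robot's right of it), its thin white nozzle tube pointing at the shaft. Press the cap straight down.
- scale: The fixed bench scale on the robot's left. Origin: centre of its underside; pan 230 x 230 mm, its top 75 mm above the table. The knob stands on it.
- weight: Bystander, leave it alone: brass calibration weight 30 mm wide, 46 mm tall, standing on the far left corner of the scale pan. Origin: centre of its underside.
- red_bin: Bystander, leave it alone: empty red parts bin, 130 x 85 x 55 mm. Origin: centre of its underside.
- jar: Bystander, leave it alone: amber jar with black lid, 64 mm wide, 85 mm tall. Origin: centre of its underside.
- screwdriver: Bystander, leave it alone: screwdriver, 170 mm, lying on the robot's right. Origin: middle of its length.
- tape: Bystander, leave it alone: orange tape ring, 90 mm wide, 24 mm high. Origin: centre of its underside.
- carton: Bystander, leave it alone: cardboard carton, 100 x 130 x 70 mm. Origin: centre of its underside.
- marker: Bystander, leave it alone: black marker pen, 134 mm long, 14 mm thick. Origin: middle of its length.
There are look-alikes about, which are no part of the job. There is more than one size of the knob; the one meant has the size given above.

How it is judged:
By the outcome, as a careful person would: the job done as asked, in the order asked, and still so for the second after the job is handed in, while the arm keeps its last pose, push and grip.
It also fails if it takes over 54 s, if anything falls off the work surface, if the arm or the gripper's body presses on something with over 40 N, if the wrist force passes 120 N, or if a joint passes its speed limit or range.

## Working session

There is one attempt and no reset: what is moved stays moved. The work goes in short steps, Python scripts to look and compute and a tool call to move; the robot and the scene stay as the last step left them, time stands still between calls to the robot, and variables do not carry over. Pictures are saved under pics/ and viewed, at most 10 in all, crops included, and the job is handed in when it is done.

Besides the shell and the picture viewer there is one more tool, called as a command line: name --argument value ..., lists and objects as JSON in quotes. carry_out: Moves the arm, as the interface text tells. Its arguments: {"type":"object","properties":{"series":{"type":"array"},"hand":{"type":"number"}},"required":["series"]}

```bash
mkdir -p pics; cat > h.py <<'E'
import numpy as np, cv2
from plant import monitor, vision, ticket
from scipy.spatial.transform import Rotation as R
def grab(n,save=None,crop=None,scale=1):
    f=vision.grab_frame(n)
    if save:
        im=f["color"][:,:,::-1]
        if crop: im=im[crop[1]:crop[3],crop[0]:crop[2]]
        cv2.imwrite("pics/"+save,cv2.resize(im,None,fx=scale,fy=scale,interpolation=cv2.INTER_CUBIC))
    return f
def K(f): return np.array([[f["fx"],0,f["cx"]],[0,f["fy"],f["cy"]],[0,0,1.]])
def pix(f,P): return cv2.projectPoints(np.array(P,float).reshape(-1,1,3),np.array(f["rvec"],float),np.array(f["tvec"],float),K(f),None)[0][:,0]
def at_z(f,uv,z):
    Rm=R.from_rotvec(f["rvec"]).as_matrix(); c=-Rm.T@np.array(f["tvec"]).ravel()
    d=Rm.T@np.linalg.inv(K(f))@np.array([uv[0],uv[1],1.]); return c+d*(z-c[2])/d[2]
E
python3 - <<'E'
from h import *
for n in("scene","top"):
    f=grab(n,n+"0.png",scale=1.25); print(n,f["fx"],f["cx"],f["cy"],f["rvec"],f["tvec"])
s=monitor.get_state(); print(s["position"],s["orientation"],s["time_s"],s["gripper_width"],s["force"])
print(R.from_rotvec(s["orientation"]).as_matrix().round(3))
E
```

```text
scene 385.2713189242564 317.09756894565226 194.10104355472245 [ 2.18915614  0.54581518 -0.29064416] [-486.43186579  -19.89969834 1454.09598526]
top 518.7980659970502 318.41636327605676 193.97305084394034 [ 2.19171526 -2.15187872  0.1410059 ] [   2.37849903  554.05859336 1472.60590078]
[167.2688928  575.85400015 199.78940957] [ 3.10866350e+00 -4.42501231e-01 -1.41828708e-04] 0.1 1.0007784668114863 [-0.20703382  0.45428856 -0.11365689]
[[ 0.96  -0.279 -0.   ]
 [-0.279 -0.96  -0.002]
 [ 0.     0.002 -1.   ]]
```

View pics/top0.png

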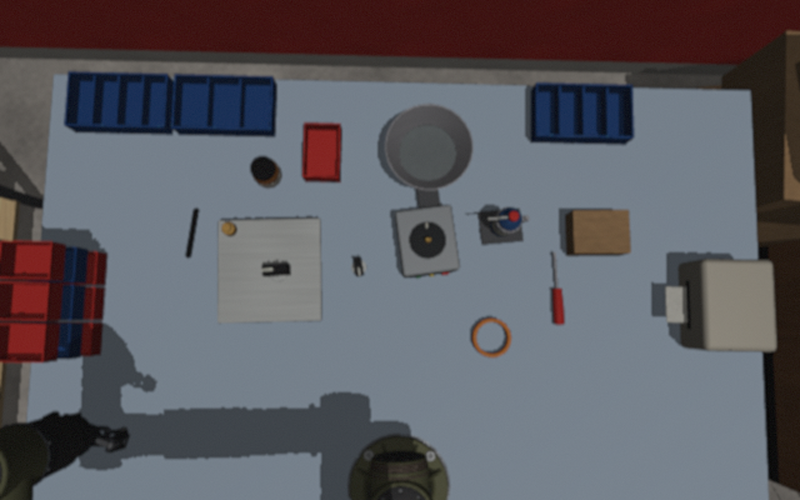

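View pics/scene0.png

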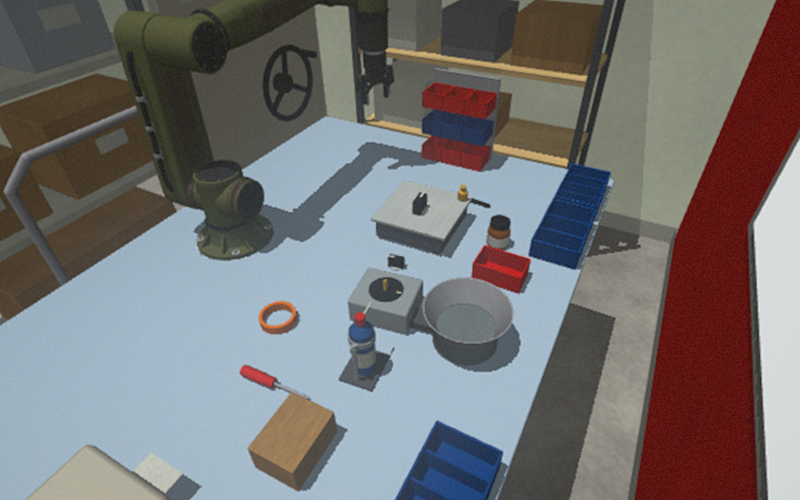

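Candidates for the knob are the one on the scale pan at top0 (275,269) and a smaller one on the table at (358,265). The one on the pan fits the description. The cap is at (514,215) and the shaft at (428,239). I'll confirm all of these in one enlarged crop.

```bash
python3 - <<'E'
from h import *
f=grab("top","t1.png",crop=(200,155,430,235),scale=3.47)
for n,uv,z in(("knobtop",(220.5,215),117),("cap",(411,172),169),("shaft",(342.6,191.2),100),("scaleNW",(175,174),75),("scaleSE",(257,257),75)):
    print(n,at_z(f,uv,z).round(1))
g=grab("scene"); a=g["color"][:,:,::-1]
c1=cv2.resize(a[210:300,270:350],None,fx=4.5,fy=4.5,interpolation=cv2.INTER_CUBIC)
c2=cv2.resize(a[140:230,300:380],None,fx=4.5,fy=4.5,interpolation=cv2.INTER_CUBIC)
cv2.imwrite("pics/s1.png",np.hstack([c1,c2]))
E
```

```text
knobtop [481.8 278.3 117. ]
cap [ 601.8 -229.7  169. ]
shaft [555.2 -53.1 100. ]
scaleNW [597.6 417.3  75. ]
scaleSE [370.1 180.3  75. ]
```

View pics/t1.png

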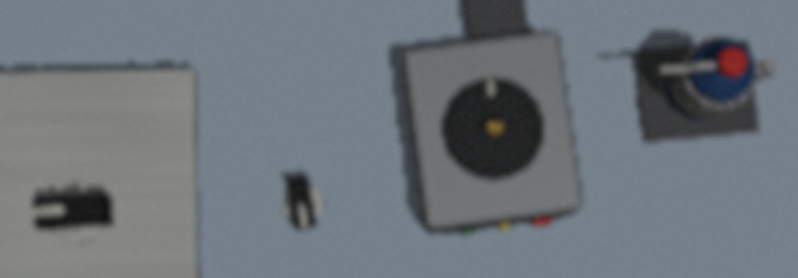

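View pics/s1.png

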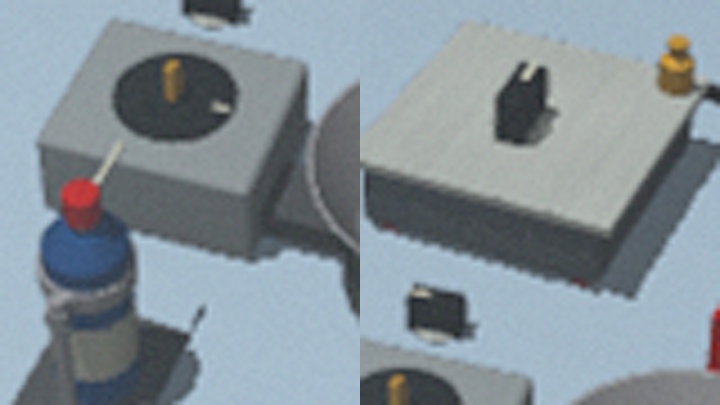

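The top crop shows the full-size knob on the pan at (72,209), with its white stripe toward image left (world +y). The smaller look-alike is at (300,205) on the table. The dial line is at (491,88) with the shaft at (494,127), so it points roughly along world +x. The cap is at (733,61).

Next I move above the cap with the gripper shut.

carry_out --series '[{"x":5,"y":3,"z":-4},{"x":9,"y":7,"z":-6},{"x":13,"y":11,"z":-6},{"x":17,"y":16,"z":-6},{"x":21,"y":21,"z":-6},{"x":25.5,"y":25.5,"z":-6},{"x":30,"y":30,"z":-6},{"x":34.5,"y":34.5,"z":-6},{"x":38.5,"y":38.5,"z":-6},{"x":42.5,"y":42.5,"z":-6},{"x":46.5,"y":46.5,"z":-6},{"x":50,"y":50.5,"z":-6}]' --hand 0

```text
validation failed for argument at $.se...
```

carry_out --series '[{"x":5.0,"y":3.0,"z":-4.0,"wx":0.0,"wy":0.0,"wz":0.0},{"x":9.0,"y":7.0,"z":-6.0,"wx":0.0,"wy":0.0,"wz":0.0}]' --hand 0

```text
time_s: 0.45
position: [232.6, 487.4, 259.3]
orientation: [3.11, -0.441, 0.001]
force: [1.3, 0.0, 0.9]
gripper_width: 0.602
grip_force: 0.0
```

carry_out --series '[{"x":4.0,"y":4.3,"z":0.0,"wx":0.0,"wy":0.0,"wz":0.0},{"x":8.2,"y":8.6,"z":0.0,"wx":0.0,"wy":0.0,"wz":0.0},{"x":12.4,"y":12.9,"z":0.0,"wx":0.0,"wy":0.0,"wz":0.0},{"x":16.6,"y":17.2,"z":0.0,"wx":0.0,"wy":0.0,"wz":0.0},{"x":20.8,"y":21.5,"z":0.0,"wx":0.0,"wy":0.0,"wz":0.0},{"x":25.0,"y":25.8,"z":0.0,"wx":0.0,"wy":0.0,"wz":0.0},{"x":29.2,"y":30.1,"z":0.0,"wx":0.0,"wy":0.0,"wz":0.0},{"x":33.4,"y":34.4,"z":0.0,"wx":0.0,"wy":0.0,"wz":0.0},{"x":37.6,"y":38.7,"z":0.0,"wx":0.0,"wy":0.0,"wz":0.0},{"x":41.8,"y":43.0,"z":0.0,"wx":0.0,"wy":0.0,"wz":0.0},{"x":44.0,"y":46.0,"z":0.0,"wx":0.0,"wy":0.0,"wz":0.0},{"x":44.0,"y":46.0,"z":0.0,"wx":0.0,"wy":0.0,"wz":0.0}]' --hand 0

```text
time_s: 1.95
position: [526.1, -78.7, 257.8]
orientation: [3.108, -0.449, -0.003]
force: [-0.7, 0.6, 0.7]
gripper_width: 0.001
grip_force: 0.0
```

```bash
python3 - <<'E'
from h import *
f=grab("wrist","w1.png",scale=1); s=monitor.get_state()
print(s["position"],s["qpos"]); print(R.from_rotvec(s["orientation"]).as_matrix().round(4))
def red(f,box):
    a=f["color"].astype(int); m=(a[:,:,0]>110)&(a[:,:,1]<70)&(a[:,:,2]<80)
    k=np.zeros_like(m); k[box[1]:box[3],box[0]:box[2]]=1; v,u=np.nonzero(m&k); return u.mean(),v.mean(),len(u)
t=grab("top"); g=grab("scene")
for n,fr,b in(("top",t,(395,160,425,185)),("scene",g,(275,240,300,270))):
    r=red(fr,b); print(n,r,at_z(fr,r[:2],169).round(1), pix(fr,[[602,-230,169]]))
a=f["color"].astype(int); m=((a[:,:,0]>110)&(a[:,:,1]<70)&(a[:,:,2]<80)).astype(np.uint8)
n,l,st,c=cv2.connectedComponentsWithStats(m)
for i in range(1,n):
    if st[i,4]>60: print(st[i],c[i],at_z(f,c[i],169).round(1))
E
```

```text
[525.94819013 -77.4300288  258.10759449] [ 2.32375987e-01 -1.26187324e-01  2.84042705e-02 -8.14661304e-05
 -1.72676018e+00  1.05318320e+00]
[[ 9.596e-01 -2.814e-01 -1.400e-03]
 [-2.814e-01 -9.596e-01 -2.000e-04]
 [-1.200e-03  6.000e-04 -1.000e+00]]
top (np.float64(411.3), np.float64(172.5), 40) [ 600.4 -230.5  169. ] [[411.11539519 171.91167098]]
scene (np.float64(287.11475409836066), np.float64(254.31147540983608), 61) [ 602.2 -237.5  169. ] [[288.64135704 252.29076649]]
[   0    0   81  107 4111] [39.80442715 48.22330333] [696.6  92.5 169. ]
[ 69   0  41  91 144] [89.5625     45.52777778] [687.6  55.1 169. ]
[469  38  26  30 607] [481.27182867  52.42833608] [ 598.  -231.7  169. ]
[534 158  24  61 937] [545.42689434 189.16435432] [ 474.7 -268.   169. ]
```

View pics/w1.png

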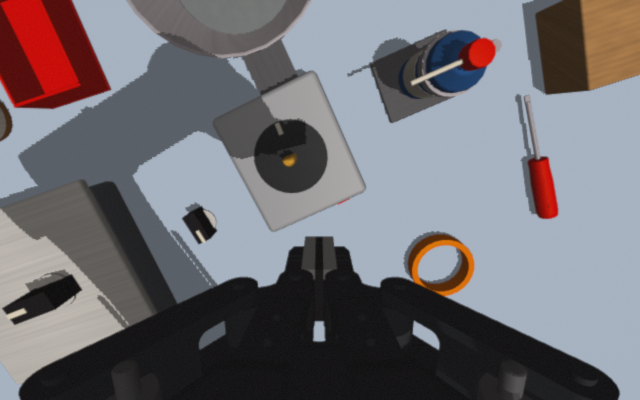

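The wrist view shows the cap top at (481,52), with its tube leading to (415,82). The shaft is at (289,158), the dial line at (280,128) and the pan knob at (42,298). The top and wrist measurements of the cap agree at about (599.5,-231).

carry_out --series '[{"x":4.0,"y":4.5,"z":1.0,"wx":0.0,"wy":0.0,"wz":0.0},{"x":8.0,"y":9.0,"z":2.5,"wx":0.0,"wy":0.0,"wz":0.0},{"x":11.4,"y":12.7,"z":4.5,"wx":0.0,"wy":0.0,"wz":0.0},{"x":11.4,"y":12.7,"z":6.3,"wx":0.0,"wy":0.0,"wz":0.0},{"x":11.4,"y":12.7,"z":6.3,"wx":0.0,"wy":0.0,"wz":0.0},{"x":11.4,"y":12.7,"z":6.3,"wx":0.0,"wy":0.0,"wz":0.0}]'

```text
time_s: 2.85
position: [600.3, -229.0, 197.9]
orientation: [3.11, -0.44, 0.004]
force: [-0.4, -1.1, 0.9]
gripper_width: -0.0
grip_force: 0.0
```

```bash
python3 - <<'E'
from h import *
s=monitor.get_state()
print(s["position"],s["force"]); print(R.from_rotvec(s["orientation"]).as_matrix().round(4))
f=grab("wrist"); p=pix(f,[s["position"]]); print(p)
a=f["color"].astype(int); m=((a[:,:,0]>110)&(a[:,:,1]<70)&(a[:,:,2]<80)).astype(np.uint8)
n,l,st,c=cv2.connectedComponentsWithStats(m)
for i in range(1,n):
    if st[i,4]>60: print(st[i],c[i],at_z(f,c[i],169).round(1))
E
```

```text
[ 600.33965382 -228.96363184  197.93290037] [-0.38201868 -1.06610773  0.85381485]
[[ 9.608e-01 -2.771e-01  2.700e-03]
 [-2.771e-01 -9.608e-01 -9.000e-04]
 [ 2.800e-03  1.000e-04 -1.000e+00]]
[[316.99415653 230.08134651]]
[307 203  32  29 695] [322.83165468 217.07338129] [ 598.1 -232.3  169. ]
[449 259  30  53 845] [462.8591716  284.84852071] [ 520.8 -315.3  169. ]
```

carry_out --series '[{"x":-0.1,"y":0.3,"z":1.2,"wx":0.0,"wy":0.0,"wz":0.0},{"x":-0.1,"y":0.3,"z":2.4,"wx":0.0,"wy":0.0,"wz":0.0},{"x":-0.1,"y":0.3,"z":2.9,"wx":0.0,"wy":0.0,"wz":0.0},{"x":-0.1,"y":0.3,"z":3.2,"wx":0.0,"wy":0.0,"wz":0.0},{"x":-0.1,"y":0.3,"z":3.5,"wx":0.0,"wy":0.0,"wz":0.0},{"x":-0.1,"y":0.3,"z":3.5,"wx":0.0,"wy":0.0,"wz":0.0}]'

```text
time_s: 3.65
position: [598.2, -232.8, 160.7]
orientation: [3.11, -0.443, -0.0]
force: [0.4, -0.3, 0.6]
gripper_width: 0.002
grip_force: 0.0
```

```bash
python3 - <<'E'
from h import *
s=monitor.get_state(); print(s["position"],s["force"],s["moment"])
g=grab("scene"); w=grab("wrist"); 
a=cv2.resize(g["color"][190:310,230:350,::-1],(400,400),interpolation=cv2.INTER_CUBIC)
b=cv2.resize(w["color"][140:300,240:400,::-1],(400,400),interpolation=cv2.INTER_CUBIC)
cv2.imwrite("pics/c1.png",np.hstack([a,b]))
print(pix(g,[s["position"]]), pix(w,[s["position"]]))
E
```

```text
[ 598.20071796 -232.82745467  160.72176923] [ 0.39385275 -0.31480554  0.59471216] [ 0.00422412  0.0386449  -0.01090591]
[[286.97209511 254.79548157]] [[316.94508395 230.06551044]]
```

View pics/c1.png

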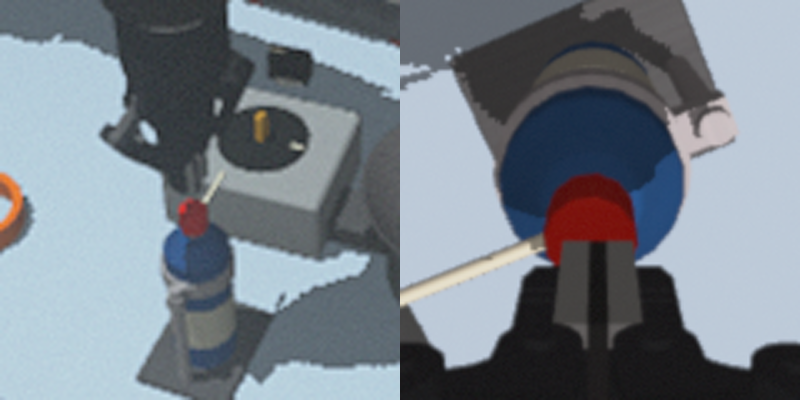

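The picture shows the shut fingertips over the red cap at crop (597,240), with no contact force yet. I'll keep going down in small steps.

carry_out --series '[{"x":0.2,"y":0.0,"z":0.2,"wx":0.0,"wy":0.0,"wz":0.0},{"x":0.2,"y":0.0,"z":0.3,"wx":0.0,"wy":0.0,"wz":0.0},{"x":0.2,"y":0.0,"z":0.3,"wx":0.0,"wy":0.0,"wz":0.0}]'

```text
time_s: 4.12
position: [600.1, -233.3, 157.6]
orientation: [3.11, -0.443, -0.0]
force: [-0.3, 0.6, -0.0]
gripper_width: 0.001
grip_force: 0.0
```

```bash
python3 - <<'E'
from h import *
s=monitor.get_state(); print(s["position"],s["force"],s["moment"])
g=grab("scene"); w=grab("wrist"); P=np.array(s["position"])
out=[]
for f,box in((g,(260,220,310,280)),(w,(270,180,370,280))):
    a=cv2.resize(f["color"][box[1]:box[3],box[0]:box[2],::-1],(400,400 if f is w else 480),interpolation=cv2.INTER_CUBIC)
    k=400/(box[2]-box[0])
    for dz,c in((0,(0,255,0)),(12,(0,255,255))):
        p=(pix(f,[P+[0,0,dz]])[0]-box[:2])*k; cv2.drawMarker(a,tuple(int(v) for v in p),c,0,14)
    for z in (169,):
        th=np.linspace(0,2*np.pi,24); q=(pix(f,np.c_[599.5+11*np.cos(th),-232+11*np.sin(th),0*th+z])-box[:2])*k
        cv2.polylines(a,[q.astype(int)],True,(255,255,0))
    out.append(np.pad(a,((0,480-len(a)),(0,0),(0,0))))
cv2.imwrite("pics/c2.png",np.hstack(out))
E
```

```text
[ 600.0973983  -233.34415114  157.63664835] [-0.28441471  0.62197375 -0.01373968] [ 0.02201881 -0.03083829 -0.03751849]
```

View pics/c2.png

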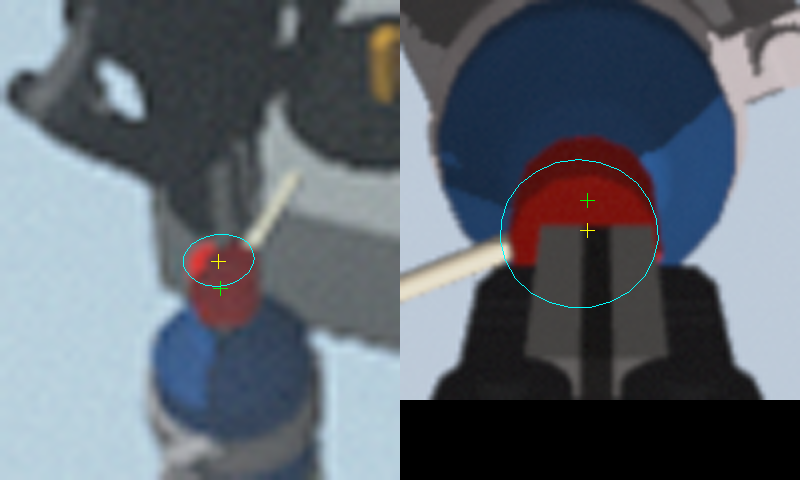

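```bash
python3 - <<'E'
from h import *
g=grab("scene"); w=grab("wrist")
def P(f): return K(f)@np.c_[R.from_rotvec(f["rvec"]).as_matrix(),np.array(f["tvec"]).ravel()]
X=cv2.triangulatePoints(P(g),P(w),np.array([[287.5],[250.]]),np.array([[316.7],[236.3]]))
print((X[:3]/X[3]).T)
for f in(g,w):
    Rm=R.from_rotvec(f["rvec"]).as_matrix(); print(-Rm.T@np.array(f["tvec"]).ravel())
for z in (165,170,175,180,185): print(z,at_z(w,(316.7,236.3),z).round(1),at_z(g,(287.5,250),z).round(1))
print(monitor.get_state()["position"])
E
```

```text
[[ 604.21056915 -235.35510258  182.81142074]]
[ 993.3093961  -771.81020744  876.95640697]
[ 661.680259   -252.18797451  332.04307065]
165 [ 599.1 -232.9  165. ] [ 593.1 -221.6  165. ]
170 [ 601.  -233.5  170. ] [ 595.9 -225.5  170. ]
175 [ 602.8 -234.1  175. ] [ 598.7 -229.3  175. ]
180 [ 604.7 -234.7  180. ] [ 601.5 -233.2  180. ]
185 [ 606.6 -235.2  185. ] [ 604.3 -237.1  185. ]
[ 600.14592288 -233.37943791  157.9396186 ]
```

Triangulating the visible fingertip edge puts the real tips well above the reported TCP, at about 180. The cap top is at 169, so there is still a gap. I'll continue down while watching the force.

carry_out --series '[{"x":0.0,"y":0.0,"z":0.3,"wx":0.0,"wy":0.0,"wz":0.0},{"x":0.0,"y":0.0,"z":0.6,"wx":0.0,"wy":0.0,"wz":0.0},{"x":0.0,"y":0.0,"z":0.6,"wx":0.0,"wy":0.0,"wz":0.0}]'

```text
time_s: 4.7
position: [599.9, -233.3, 151.3]
orientation: [3.11, -0.443, -0.001]
force: [-0.6, 0.6, 0.2]
gripper_width: -0.002
grip_force: 0.0
```

carry_out --series '[{"x":0.0,"y":0.0,"z":0.3,"wx":0.0,"wy":0.0,"wz":0.0},{"x":0.0,"y":0.0,"z":0.3,"wx":0.0,"wy":0.0,"wz":0.0}]'

```text
time_s: 4.95
position: [600.0, -233.3, 148.5]
orientation: [3.11, -0.443, -0.001]
force: [-0.2, -0.5, 0.8]
gripper_width: -0.004
grip_force: 0.0
```

carry_out --series '[{"x":0.0,"y":0.0,"z":0.3,"wx":0.0,"wy":0.0,"wz":0.0},{"x":0.0,"y":0.0,"z":0.3,"wx":0.0,"wy":0.0,"wz":0.0}]'

```text
time_s: 5.2
position: [600.0, -233.3, 145.4]
orientation: [3.11, -0.443, -0.001]
force: [-0.4, 0.4, 0.4]
gripper_width: -0.003
grip_force: 0.0
```

carry_out --series '[{"x":0.0,"y":0.0,"z":0.3,"wx":0.0,"wy":0.0,"wz":0.0},{"x":0.0,"y":0.0,"z":0.3,"wx":0.0,"wy":0.0,"wz":0.0}]'

```text
time_s: 5.45
position: [600.0, -233.3, 142.4]
orientation: [3.11, -0.443, -0.001]
force: [-0.1, 0.2, 0.3]
gripper_width: 0.0
grip_force: 0.0
```

```bash
python3 - <<'E'
from h import *
s=monitor.get_state(); print(s["position"],s["force"])
g=grab("scene"); w=grab("wrist")
a=cv2.resize(g["color"][220:280,260:310,::-1],(400,480),interpolation=cv2.INTER_CUBIC)
b=cv2.resize(w["color"][180:300,270:370,::-1],(400,480),interpolation=cv2.INTER_CUBIC)
cv2.imwrite("pics/c3.png",np.hstack([a,b]))
E
```

```text
[ 599.97531146 -233.29521676  142.40873973] [-0.09855354  0.16452092  0.31548447]
```

View pics/c3.png

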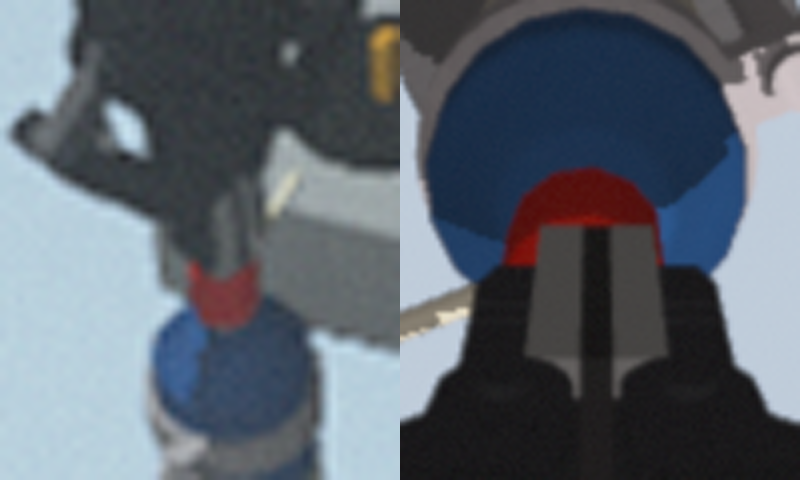

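The fingertips at crop (597,225) are now just over the cap top and cover its centre. I'll keep stepping down.

carry_out --series '[{"x":0.0,"y":0.0,"z":0.3,"wx":0.0,"wy":0.0,"wz":0.0},{"x":0.0,"y":0.0,"z":0.3,"wx":0.0,"wy":0.0,"wz":0.0}]'

```text
time_s: 5.8
position: [600.0, -233.3, 139.4]
orientation: [-3.11, 0.443, 0.001]
force: [0.5, 0.8, 0.4]
gripper_width: -0.0
grip_force: 0.0
```

carry_out --series '[{"x":0.0,"y":0.0,"z":0.3,"wx":0.0,"wy":0.0,"wz":0.0},{"x":0.0,"y":0.0,"z":0.3,"wx":0.0,"wy":0.0,"wz":0.0}]'

```text
time_s: 6.05
position: [600.3, -233.5, 137.2]
orientation: [3.11, -0.443, 0.001]
force: [-0.5, -0.2, 2.6]
gripper_width: 0.001
grip_force: 1.3
```

Contact came at about z=137 reported, so the tips sit about 31 mm above the reported TCP. Now I press through.

carry_out --series '[{"x":0.0,"y":0.0,"z":0.3,"wx":0.0,"wy":0.0,"wz":0.0},{"x":0.0,"y":0.0,"z":0.5,"wx":0.0,"wy":0.0,"wz":0.0},{"x":0.0,"y":0.0,"z":0.5,"wx":0.0,"wy":0.0,"wz":0.0}]'

```text
time_s: 6.42
position: [600.3, -233.5, 132.7]
orientation: [3.11, -0.442, 0.002]
force: [-0.8, 1.1, 5.2]
gripper_width: -0.002
grip_force: 2.8
```

carry_out --series '[{"x":0.0,"y":0.0,"z":0.2,"wx":0.0,"wy":0.0,"wz":0.0},{"x":0.0,"y":0.0,"z":0.2,"wx":0.0,"wy":0.0,"wz":0.0}]'

```text
time_s: 6.68
position: [600.4, -233.6, 132.5]
orientation: [3.109, -0.442, 0.004]
force: [-3.7, 2.9, 11.6]
gripper_width: -0.002
grip_force: 5.8
```

The force reached 11.6 N against the stop after about 6 mm of travel, so the cap went all the way down. I'll lift off and look over the shaft.

carry_out --series '[{"x":0.0,"y":0.0,"z":-2.0,"wx":0.0,"wy":0.0,"wz":0.0},{"x":0.0,"y":0.0,"z":-7.0,"wx":0.0,"wy":0.0,"wz":0.0},{"x":-2.0,"y":-3.0,"z":-10.5,"wx":0.0,"wy":0.0,"wz":0.0},{"x":-5.0,"y":-8.0,"z":-10.5,"wx":0.0,"wy":0.0,"wz":0.0},{"x":-8.0,"y":-13.0,"z":-10.5,"wx":0.0,"wy":0.0,"wz":0.0},{"x":-9.3,"y":-16.0,"z":-10.5,"wx":0.0,"wy":0.0,"wz":0.0},{"x":-9.3,"y":-16.0,"z":-10.5,"wx":0.0,"wy":0.0,"wz":0.0},{"x":-9.3,"y":-16.0,"z":-10.5,"wx":0.0,"wy":0.0,"wz":0.0}]'

```text
time_s: 7.68
position: [555.5, -54.1, 234.8]
orientation: [3.11, -0.443, -0.0]
force: [0.1, 0.3, -0.4]
gripper_width: 0.004
grip_force: 0.0
```

```bash
cat > meas.py <<'E'
from h import *
def blobs(m,amin):
    n,l,st,c=cv2.connectedComponentsWithStats(m.astype(np.uint8))
    return [(st[i],c[i],l==i) for i in range(1,n) if st[i,4]>=amin]
E
python3 - <<'E'
from meas import *
s=monitor.get_state(); print(s["position"],s["orientation"])
f=grab("wrist"); cv2.imwrite("pics/shaft.png",f["color"][:,:,::-1])
hsv=cv2.cvtColor(f["color"],cv2.COLOR_RGB2HSV).astype(int); h,S,v=hsv[:,:,0],hsv[:,:,1],hsv[:,:,2]
print("exp",pix(f,[[555,-53,100]]))
print("brass");
for st,c,m in blobs((abs(h-18)<9)&(S>110)&(v>70),60): print(st,c.round(1),at_z(f,c,100).round(1))
x0,y0=pix(f,[[555,-53,73]])[0].astype(int)
print("dark")
for st,c,m in blobs((v<75)&(S<90),800): print(st,c.round(1),at_z(f,c,73).round(1))
print("white")
k=np.zeros(h.shape,bool); k[max(0,y0-80):y0+80,x0-80:x0+80]=1
for st,c,m in blobs((v>150)&(S<50)&k,15): print(st,c.round(1),at_z(f,c,73).round(1))
cr=f["color"][y0-75:y0+75,x0-75:x0+75,::-1]; cv2.imwrite("pics/sh2.png",cv2.resize(cr,(600,600),interpolation=cv2.INTER_CUBIC)); print(x0,y0)
E
```

```text
[555.53031181 -54.05828589 234.84080306] [ 3.11000706e+00 -4.42587334e-01 -3.64612237e-04]
exp [[316.70017976 184.07400117]]
brass
[ 627    6   13  105 1030] [634.4  54. ] [ 590.  -363.4  100. ]
[313 176  14  15 165] [319.4 183.4] [554.9 -55.8 100. ]
[ 434  256   70   60 1613] [471.8 281.3] [ 403.3 -185.5  100. ]
dark
[ 399   57   83   83 2494] [438.9  87.7] [ 610.5 -197.9   73. ]
[ 281  141   76   75 4211] [318.9 178.1] [555.3 -55.4  73. ]
[   19   200   600   200 55312] [306.6 341. ] [359.7  17.5  73. ]
[  17  299   81   54 1904] [ 59.  324.8] [468.2 304.9  73. ]
white
[263  98  18  14 172] [271.9 103.4] [643.3 -30.9  73. ]
[ 252   98  144  160 9119] [338.6 188.9] [537.7 -72.8  73. ]
[ 351   98   45  109 2503] [380.3 134.1] [ 582.2 -130.3   73. ]
[ 236  147   55  111 3484] [255.3 218.4] [531.1  26.1  73. ]
[306 149   6   7  32] [308.5 152.1] [585.3 -52.6  73. ]
316 178
```

View pics/sh2.png

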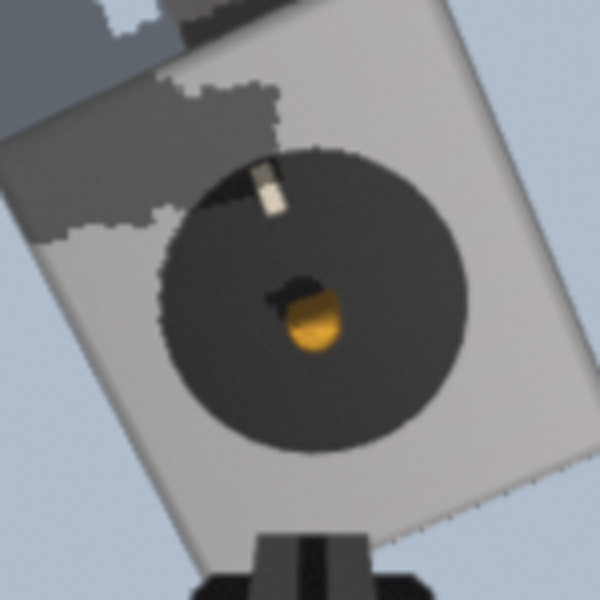

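In the crop the dial disc is centred at (313,300), its white line is at (267,190), and the brass tip is at about (315,325). The shaft is therefore at about (555,-55.5) with yaw about +6°. Next I move above the knob, turn, and open the gripper.

carry_out --series '[{"x":-2.0,"y":-3.7,"z":0.0,"wx":0.0,"wy":0.0,"wz":0.15},{"x":-4.0,"y":-7.4,"z":0.0,"wx":0.0,"wy":0.0,"wz":0.3},{"x":-6.0,"y":-11.2,"z":0.0,"wx":0.0,"wy":0.0,"wz":0.46},{"x":-8.2,"y":-15.0,"z":0.0,"wx":0.0,"wy":0.0,"wz":0.62},{"x":-10.2,"y":-18.7,"z":0.0,"wx":0.0,"wy":0.0,"wz":0.78},{"x":-12.2,"y":-22.4,"z":0.0,"wx":0.0,"wy":0.0,"wz":0.94},{"x":-14.3,"y":-26.2,"z":0.0,"wx":0.0,"wy":0.0,"wz":1.1},{"x":-16.3,"y":-29.8,"z":0.0,"wx":0.0,"wy":0.0,"wz":1.26},{"x":-16.3,"y":-29.8,"z":0.0,"wx":0.0,"wy":0.0,"wz":1.26},{"x":-16.3,"y":-29.8,"z":0.0,"wx":0.0,"wy":0.0,"wz":1.26}]' --hand 1

```text
time_s: 8.98
position: [482.7, 277.1, 234.6]
orientation: [2.252, -2.19, 0.001]
force: [-0.4, -1.2, 0.1]
gripper_width: 0.998
grip_force: 0.0
```

```bash
python3 - <<'E'
from meas import *
s=monitor.get_state(); print(s["position"],s["orientation"],s["gripper_width"],s["qpos"])
print(R.from_rotvec(s["orientation"]).as_matrix().round(4))
f=grab("wrist"); cv2.imwrite("pics/k.png",f["color"][:,:,::-1]); np.save("k.npy",f,allow_pickle=True)
hsv=cv2.cvtColor(f["color"],cv2.COLOR_RGB2HSV).astype(int); h,S,v=hsv[:,:,0],hsv[:,:,1],hsv[:,:,2]
x0,y0=pix(f,[[482,278,117]])[0].astype(int); print(x0,y0)
k=np.zeros(h.shape,bool); k[max(0,y0-70):y0+70,x0-70:x0+70]=1
for nm,m0 in(("dark",v<70),("white",(v>190)&(S<60))):
  for st,c,m in blobs(m0&k,30):
    r=cv2.minAreaRect(np.argwhere(m)[:,::-1].astype(np.float32)); print(nm,st,c.round(1),at_z(f,c,117).round(1),r)
cr=f["color"][y0-75:y0+75,x0-75:x0+75,::-1]; cv2.imwrite("pics/kk.png",cv2.resize(cr,(600,600),interpolation=cv2.INTER_CUBIC))
E
```

```text
[482.65209906 277.13020977 234.60509487] [ 2.25186638e+00 -2.18952233e+00  6.01416917e-04] 0.9981038606458742 [ 8.82295636e-01 -6.82187326e-02  3.91187055e-02  3.21691406e-04
 -1.67891003e+00 -8.54188765e-01]
[[ 2.810e-02 -9.996e-01 -2.000e-04]
 [-9.996e-01 -2.810e-02 -8.000e-04]
 [ 8.000e-04  3.000e-04 -1.000e+00]]
318 189
dark [ 307  156   29   64 1382] [320.7 185. ] [479.8 273.4 117. ] ((320.80096435546875, 187.48297119140625), (62.390689849853516, 25.35563850402832), 86.76029968261719)
```

View pics/kk.png

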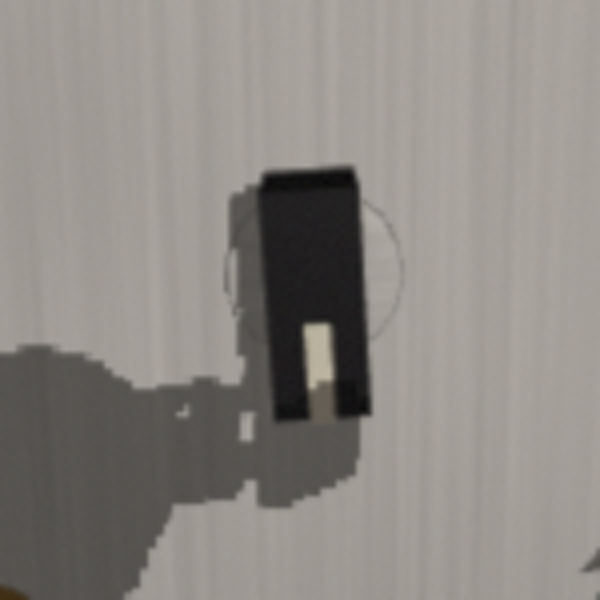

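The crop shows the knob's top face centred at (315,303), with the white pointer at its lower end (319,360) tilted about 3.5° to the right. The skirt ring is centred at about (314,268).

```bash
python3 - <<'E'
from h import *
f=np.load("k.npy",allow_pickle=True).item()
px=lambda x,y:(243+x/4-.4,114+y/4-.4)
c=[at_z(f,px(*p),117)[:2] for p in((260,191),(357,188),(370,413),(275,420))]
print(np.round(c,1),np.mean(c,0).round(1)); d=(c[2]+c[3]-c[0]-c[1])/2; print("len",np.linalg.norm(d),"wid",np.linalg.norm(c[1]-c[0]),"yaw",np.degrees(np.arctan2(d[1],d[0])))
print("skirt",at_z(f,px(314,268),80).round(1))
import copy
# shaft frame: wrist pose then = same tool-fixed camera; rebuild from the two states
s1=R.from_rotvec([3.11000706,-.442587334,-.000364612]); p1=np.array([555.53,-54.06,234.84])
s=monitor.get_state(); s2=R.from_rotvec(s["orientation"]); p2=np.array(s["position"])
Rw=R.from_rotvec(np.ravel(f["rvec"])); g=dict(f)
Rg=Rw*s2*s1.inv(); g["rvec"]=Rg.as_rotvec(); g["tvec"]=Rw.apply(p2)+np.ravel(f["tvec"])-Rg.apply(p1)
q=lambda x,y:(241+x/4-.4,103+y/4-.4)
o=at_z(g,q(313,300),73); l=at_z(g,q(267,190),73); print("dial",o.round(1),"line",l.round(1),np.degrees(np.arctan2(*(l-o)[[1,0]])),"tip",at_z(g,q(315,322),100).round(1))
e=[at_z(g,q(*p),73) for p in((260,165),(275,215))]; print(np.round(e,1))
E
```

```text
[[492.7 251.3]
 [470.2 250. ]
 [464.9 304.7]
 [488.  307.2]] [478.9 278.3]
len 55.55446707290491 wid 22.58005875408621 yaw 95.15691567243202
skirt [479.1 276.5  80. ]
dial [557.1 -55.9  73. ] line [589.  -52.4  73. ] 6.221030431521007 tip [556.5 -56.2 100. ]
[[595.8 -52.5  73. ]
 [582.1 -52.5  73. ]]
```

The knob measures 55.6 x 22.6 mm at (479,277.5), yaw 95°, which is the full-size one. I'll align with it and descend.

carry_out --series '[{"x":0.0,"y":0.37,"z":3.0,"wx":0.0,"wy":0.0,"wz":-0.06},{"x":0.0,"y":0.37,"z":7.0,"wx":0.0,"wy":0.0,"wz":-0.06},{"x":0.0,"y":0.37,"z":11.0,"wx":0.0,"wy":0.0,"wz":-0.06},{"x":0.0,"y":0.37,"z":14.0,"wx":0.0,"wy":0.0,"wz":-0.06},{"x":0.0,"y":0.37,"z":16.0,"wx":0.0,"wy":0.0,"wz":-0.06},{"x":0.0,"y":0.37,"z":16.0,"wx":0.0,"wy":0.0,"wz":-0.06}]'

```text
time_s: 9.78
position: [478.2, 276.6, 73.7]
orientation: [2.314, -2.121, 0.0]
force: [-0.5, -0.3, 1.0]
gripper_width: 1.0
grip_force: 0.0
```

carry_out --series '[{"x":0.0,"y":0.0,"z":1.0,"wx":0.0,"wy":0.0,"wz":0.0},{"x":0.0,"y":0.0,"z":1.9,"wx":0.0,"wy":0.0,"wz":0.0},{"x":0.0,"y":0.0,"z":1.9,"wx":0.0,"wy":0.0,"wz":0.0}]'

```text
time_s: 10.15
position: [478.1, 277.6, 55.1]
orientation: [2.316, -2.121, -0.0]
force: [0.5, 0.4, -0.2]
gripper_width: 1.001
grip_force: 0.0
```

carry_out --series '[{"x":0.0,"y":0.0,"z":0.0,"wx":0.0,"wy":0.0,"wz":0.0},{"x":0.0,"y":0.0,"z":0.0,"wx":0.0,"wy":0.0,"wz":0.0},{"x":0.0,"y":0.0,"z":0.0,"wx":0.0,"wy":0.0,"wz":0.0},{"x":0.0,"y":0.0,"z":0.0,"wx":0.0,"wy":0.0,"wz":0.0},{"x":0.0,"y":0.0,"z":0.0,"wx":0.0,"wy":0.0,"wz":0.0},{"x":0.0,"y":0.0,"z":0.0,"wx":0.0,"wy":0.0,"wz":0.0},{"x":0.0,"y":0.0,"z":0.0,"wx":0.0,"wy":0.0,"wz":0.0},{"x":0.0,"y":0.0,"z":0.0,"wx":0.0,"wy":0.0,"wz":0.0}]' --hand 0

```text
time_s: 11.15
position: [478.6, 278.0, 56.2]
orientation: [-2.317, 2.121, -0.0]
force: [-0.0, 1.9, 3.8]
gripper_width: 0.268
grip_force: 59.2
```

The grip is good: about 23 mm wide at 59 N. Next I lift, carry the knob to above the shaft, and turn it by -90°.

carry_out --series '[{"x":0.0,"y":0.0,"z":-4.0,"wx":0.0,"wy":0.0,"wz":0.0},{"x":0.0,"y":0.0,"z":-8.0,"wx":0.0,"wy":0.0,"wz":0.1},{"x":3.5,"y":-0.5,"z":-10.0,"wx":0.0,"wy":0.0,"wz":0.28},{"x":7.5,"y":-1.0,"z":-10.0,"wx":0.0,"wy":0.0,"wz":0.45},{"x":12.0,"y":-1.6,"z":-10.0,"wx":0.0,"wy":0.0,"wz":0.63},{"x":16.5,"y":-2.3,"z":-10.0,"wx":0.0,"wy":0.0,"wz":0.81},{"x":21.0,"y":-3.0,"z":-10.0,"wx":0.0,"wy":0.0,"wz":0.99},{"x":25.5,"y":-3.6,"z":-10.0,"wx":0.0,"wy":0.0,"wz":1.17},{"x":30.0,"y":-4.2,"z":-10.0,"wx":0.0,"wy":0.0,"wz":1.35},{"x":33.0,"y":-4.6,"z":-10.0,"wx":0.0,"wy":0.0,"wz":1.5},{"x":33.9,"y":-4.75,"z":-10.0,"wx":0.0,"wy":0.0,"wz":1.56},{"x":33.9,"y":-4.75,"z":-10.0,"wx":0.0,"wy":0.0,"wz":1.56}]'

```text
time_s: 12.65
position: [555.0, -56.4, 154.6]
orientation: [0.154, -3.136, -0.0]
force: [-0.4, 0.4, -1.5]
gripper_width: 0.27
grip_force: 58.9
```

carry_out --series '[{"x":0.0,"y":0.0,"z":0.0,"wx":0.0,"wy":0.0,"wz":0.0},{"x":0.0,"y":0.0,"z":0.0,"wx":0.0,"wy":0.0,"wz":0.0}]'

```text
time_s: 12.9
position: [555.4, -55.1, 155.7]
orientation: [0.158, -3.137, -0.0]
force: [-0.6, -0.1, -0.7]
gripper_width: 0.274
grip_force: 58.9
```

```bash
python3 - <<'E'
from meas import *
s=monitor.get_state(); print(s["position"],s["orientation"],s["gripper_width"],s["force"])
M=R.from_rotvec(s["orientation"]).as_matrix(); print(M.round(4))
f=grab("wrist"); t=grab("top"); g=grab("scene"); np.save("held.npy",[f,t,g],allow_pickle=True)
hsv=cv2.cvtColor(f["color"],cv2.COLOR_RGB2HSV).astype(int); h,S,v=hsv[:,:,0],hsv[:,:,1],hsv[:,:,2]
print("dial exp",pix(f,[[555.8,-55.7,73],[598,-55.7,73]]))
for st,c,m in blobs((v>150)&(S<60),15):
    if st[4]<600: print(st,c.round(1),at_z(f,c,73).round(1))
# small text map of the wrist view round the knob
sub=cv2.resize(hsv[100:260,230:410,2].astype(np.uint8),(60,40),interpolation=cv2.INTER_AREA)
for r in sub: print("".join(" .:-=+*#%@"[min(9,int(x)//26)] for x in r))
E
```

```text
[555.3740374  -55.12422897 155.67320817] [ 1.57578071e-01 -3.13742424e+00 -1.31573955e-05] 0.27362521605378826 [-0.63956873 -0.12818855 -0.65934432]
[[-9.950e-01 -1.002e-01 -2.000e-04]
 [-1.002e-01  9.950e-01 -0.000e+00]
 [ 2.000e-04  0.000e+00 -1.000e+00]]
dial exp [[318.84230099 198.37343633]
 [314.04370047 244.56448235]]
[530  59   3   7  15] [531.  62.] [433.6  93.5  73. ]
[357 228   5  10  20] [358.6 232.4] [582.8 -18.2  73. ]
[  0 230  25  32 528] [  9. 244.] [ 624.4 -322.9   73. ]
[169 325  22  26 270] [179.6 337.4] [ 706.2 -174.8   73. ]
[448 325  21  26 263] [457.5 337.2] [679.2  90.3  73. ]
[283 332   7   3  17] [285.6 332.8] [690.8 -74.   73. ]
[420 360  14  13  33] [425.4 365.5] [714.4  65.7  73. ]
#############%%%%%%+######*##*=++++++=----==--===+++++*#####
########*+++=++====-=============+++++++++++++++++***++#####
###*+++++++++++++++++*********************************+*####
##****************************************************+*####
##+***************************************************+*####
##+***************************************************+*####
##*+**********
[... 1359 characters left out ...]
         .....=*******+=#####
######+********=..::                   .....:+*******+=#####
######+*********--*=                    --..-=++=****+==*###
######++********+*#-....................-+---------=++-====+
######*+*********##-....................-=+=-----------=====
######*+*******+##*:....................--++-----------=====
######*+******+**--:....................::-+-----------=====
#######+******+*=--:....................::-------------=====
#######+****+===---:....................:---:::--------=====
#######++**-...:---.....................:---. ..:------=====
#######*+*=....----......................::::   .------=====
#######*++:...:---:.................... .::::.  .:-----=====
```

```bash
python3 - <<'E'
from meas import *
from scipy.optimize import least_squares
f,t,g=np.load("held.npy",allow_pickle=True)
v=f["color"].max(2).astype(int)
pts=[]
for r in range(150,222,2):
    row=v[r,230:410]; d=np.nonzero(row<85)[0]
    if len(d): pts+=[(230+d[0]-.5,r),(230+d[-1]+.5,r)]
for c in range(290,350,3):
    d=np.nonzero(v[120:190,c]<85)[0]; pts.append((c,120+d[0]-.5))
W=np.array([at_z(f,p,73)[:2] for p in pts])
o=least_squares(lambda q:np.hypot(*(W-q[:2]).T)-q[2],[555,-55,42],loss="soft_l1"); print(o.x,o.cost)
hsv=cv2.cvtColor(f["color"],cv2.COLOR_RGB2HSV).astype(int)
m=(abs(hsv[:,:,0]-18)<9)&(hsv[:,:,1]>110)&(hsv[:,:,2]>60)
for st,c,_ in blobs(m,15):
    if abs(c[0]-320)<60: print(st,c,at_z(f,c,100))
# knob skirt: bright strip columns round row 215-235
print(pix(f,[[555.4,-55.1,174.5],[555.4,-55.1-24,177],[555.4,-55.1+24,177]]))
E
```

```text
[554.3746027  -54.89963779  41.78289902] 3.13422299062527
[309  99  13   5  55] [315.03636364 101.        ] [479.16889338 -66.07176403 100.        ]
[312 189  16   8  97] [319.32989691 192.79381443] [544.48345067 -56.46129123 100.        ]
[[319.98361912 245.55438724]
 [274.34965373 243.17269197]
 [365.31618284 251.67744916]]
```

The dial centre averages (555.2,-55.2) over the two opposite views. The TCP is at (555.4,-55.1) and the knob yaw is 5.7°, so it is aligned. The tip should meet the knob's underside at about reported z=81.

carry_out --series '[{"x":0.0,"y":0.0,"z":2.5,"wx":0.0,"wy":0.0,"wz":0.0},{"x":0.0,"y":0.0,"z":5.0,"wx":0.0,"wy":0.0,"wz":0.0},{"x":0.0,"y":0.0,"z":6.8,"wx":0.0,"wy":0.0,"wz":0.0},{"x":0.0,"y":0.0,"z":6.8,"wx":0.0,"wy":0.0,"wz":0.0}]'

```text
time_s: 13.55
position: [554.7, -55.7, 86.4]
orientation: [0.155, -3.135, 0.001]
force: [0.5, 0.3, -0.6]
gripper_width: 0.27
grip_force: 58.9
```

carry_out --series '[{"x":0.0,"y":0.0,"z":0.3,"wx":0.0,"wy":0.0,"wz":0.0},{"x":0.0,"y":0.0,"z":0.6,"wx":0.0,"wy":0.0,"wz":0.0},{"x":0.0,"y":0.0,"z":0.8,"wx":0.0,"wy":0.0,"wz":0.0},{"x":0.0,"y":0.0,"z":0.8,"wx":0.0,"wy":0.0,"wz":0.0}]'

```text
time_s: 14.05
position: [555.5, -55.7, 79.8]
orientation: [-0.155, 3.138, -0.0]
force: [0.0, 0.3, -1.0]
gripper_width: 0.273
grip_force: 58.9
```

carry_out --series '[{"x":0.0,"y":0.0,"z":0.2,"wx":0.0,"wy":0.0,"wz":0.0},{"x":0.0,"y":0.0,"z":0.4,"wx":0.0,"wy":0.0,"wz":0.0},{"x":0.0,"y":0.0,"z":0.4,"wx":0.0,"wy":0.0,"wz":0.0}]'

```text
time_s: 14.42
position: [555.6, -55.6, 76.3]
orientation: [-0.155, 3.137, -0.0]
force: [-2.8, 0.9, 4.7]
gripper_width: 0.274
grip_force: 59.6
```

carry_out --series '[{"x":0.0,"y":0.0,"z":0.2,"wx":0.0,"wy":0.0,"wz":0.0},{"x":0.0,"y":0.0,"z":0.3,"wx":0.0,"wy":0.0,"wz":0.0},{"x":0.0,"y":0.0,"z":0.3,"wx":0.0,"wy":0.0,"wz":0.0}]'

```text
time_s: 14.8
position: [555.6, -55.7, 73.6]
orientation: [-0.155, 3.137, -0.0]
force: [-2.9, 2.7, 7.0]
gripper_width: 0.269
grip_force: 59.9
```

The force rises along the shaft's spring rate, with side forces toward -x and +y. The bore rim is riding on the bevel, so I'll back off, shift along the side force, and try again.

carry_out --series '[{"x":0.0,"y":0.0,"z":-0.3,"wx":0.0,"wy":0.0,"wz":0.0},{"x":0.1,"y":0.12,"z":-0.3,"wx":0.0,"wy":0.0,"wz":0.0},{"x":0.1,"y":0.12,"z":-0.3,"wx":0.0,"wy":0.0,"wz":0.0}]'

```text
time_s: 15.18
position: [554.2, -54.6, 74.9]
orientation: [0.155, -3.137, 0.0]
force: [-0.3, 0.0, -1.3]
gripper_width: 0.273
grip_force: 59.0
```

carry_out --series '[{"x":0.0,"y":0.0,"z":0.2,"wx":0.0,"wy":0.0,"wz":0.0},{"x":0.0,"y":0.0,"z":0.4,"wx":0.0,"wy":0.0,"wz":0.0},{"x":0.0,"y":0.0,"z":0.4,"wx":0.0,"wy":0.0,"wz":0.0}]'

```text
time_s: 15.55
position: [554.2, -54.7, 71.3]
orientation: [0.155, -3.137, 0.0]
force: [-0.1, -0.2, -1.1]
gripper_width: 0.277
grip_force: 59.0
```

There is no force at 71.3 now, so the knob is sliding onto the shaft. I'll carry on down.

carry_out --series '[{"x":0.0,"y":0.0,"z":0.3,"wx":0.0,"wy":0.0,"wz":0.0},{"x":0.0,"y":0.0,"z":0.6,"wx":0.0,"wy":0.0,"wz":0.0},{"x":0.0,"y":0.0,"z":0.6,"wx":0.0,"wy":0.0,"wz":0.0}]'

```text
time_s: 15.92
position: [554.2, -54.7, 65.4]
orientation: [0.155, -3.137, 0.0]
force: [0.3, 0.2, -0.3]
gripper_width: 0.273
grip_force: 59.0
```

carry_out --series '[{"x":0.0,"y":0.0,"z":0.2,"wx":0.0,"wy":0.0,"wz":0.0},{"x":0.0,"y":0.0,"z":0.4,"wx":0.0,"wy":0.0,"wz":0.0},{"x":0.0,"y":0.0,"z":0.4,"wx":0.0,"wy":0.0,"wz":0.0}]'

```text
time_s: 16.3
position: [554.6, -54.7, 62.4]
orientation: [-0.155, 3.137, -0.0]
force: [-1.4, 1.4, 2.9]
gripper_width: 0.271
grip_force: 59.3
```

carry_out --series '[{"x":0.0,"y":0.0,"z":0.2,"wx":0.0,"wy":0.0,"wz":0.0},{"x":0.0,"y":0.0,"z":0.2,"wx":0.0,"wy":0.0,"wz":0.0}]'

```text
time_s: 16.55
position: [554.6, -54.7, 60.3]
orientation: [-0.155, 3.137, -0.0]
force: [-1.6, 1.0, 4.9]
gripper_width: 0.275
grip_force: 59.5
```

carry_out --series '[{"x":0.0,"y":0.0,"z":0.15,"wx":0.0,"wy":0.0,"wz":0.0},{"x":0.0,"y":0.0,"z":0.3,"wx":0.0,"wy":0.0,"wz":0.0},{"x":0.0,"y":0.0,"z":0.3,"wx":0.0,"wy":0.0,"wz":0.0}]'

```text
time_s: 16.92
position: [554.7, -54.7, 58.0]
orientation: [-0.155, 3.137, -0.001]
force: [-4.0, 1.8, 8.5]
gripper_width: 0.274
grip_force: 60.4
```

carry_out --series '[{"x":0.0,"y":0.0,"z":0.15,"wx":0.0,"wy":0.0,"wz":0.0},{"x":0.0,"y":0.0,"z":0.15,"wx":0.0,"wy":0.0,"wz":0.0},{"x":0.0,"y":0.0,"z":0.15,"wx":0.0,"wy":0.0,"wz":0.0}]'

```text
time_s: 17.3
position: [554.9, -54.8, 57.8]
orientation: [-0.156, 3.136, -0.001]
force: [-7.0, 3.0, 13.0]
gripper_width: 0.27
grip_force: 61.1
```

```bash
python3 - <<'E'
from h import *
grab("scene"); s=monitor.get_state(); print(s["position"],s["force"],s["gripper_width"],s["time_s"])
print(ticket.finish_job())
E
```

```text
[554.91606792 -54.78647535  57.85717473] [-7.67534667  2.72013633 14.30667561] 0.270180853979341 17.35
the job is handed in; nothing more can be done
None
```

I handed the job in at 17.4 s: the spray cap was pressed to its stop and released, then the full-size knob from the scale was seated on the D-shaft and is still gripped, holding the shaft down at its stop with about 14 N; I judged both stops from force and travel, and did not check the cap's return by camera.

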